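# Clamp a meter in the bench tester and start its test

## Task

Pull the tester's red slide knob all the way out until it stays out, then take the white meter with the yellow label and, without dropping it, lay it flat, screen up, between the orange rails of the tester's black nest. Push the slide knob fully home so that its steel bar locks over the meter, and only then press the green start button all the way down and release it. Leave the meter with the red label and everything else on the bench where they are.

Things in the scene. Friction and masses are not known exactly. Their poses are not given: they have to be found in the camera images.
- tester: Grey bench tester, fixed to the table; origin on the table under the base plate. Its x axis runs from the knob end (-x) to the nest end (+x). Base plate 235 mm (x -100 to +135) by 165 mm (y -105 to +60), 30 mm high. An aluminium guide block stands on it at x -100 to -35, y -30 to +30, up to 110 mm above the table; the slide bar runs through it.
- nest (a point): Centre of the black nest floor, 30 mm above the table, at x = +45 mm, y = 0 in the tester's frame, same axes. The nest is 140 mm (x) by 70 mm (y) inside, within orange rails 12 mm high and 8 mm thick; the side rails leave the middle 84 mm of the nest's length open for the fingers. The meter lies in it with its length along x, either way round; 5 mm play all round.
- slide (a joint): Slide in m: 0 = home (steel bar 34 mm wide, 12 mm thick, its underside 48 mm above the nest floor, covers the knob-side 55 mm of the nest), 0.060 = fully out (bar clear of the nest). An over-centre spring holds it at either end: about 8 N to move it past the middle, after which it snaps to the other end.
- slide_grip (a point): Centre of the red slide knob, 84 mm above the table, on the tester's -x end; it moves with the slide, which is pulled out towards the tester's -x. The knob is a block 38 mm long (x), 28 mm wide (y), 40 mm high, with a 48 mm round flange 8 mm thick on its outer (-x) end. Same axes as the tester. Grip it across y from above; at home 13 mm free between block and guide.
- start (a joint): Green start button in m: 0 = up, 0.008 = fully down; spring, 6 N at full depth.
- start_top (a point): Centre of the top of the green start button (36 mm across, black collar), at x = -68 mm, y = -72 mm in the tester's frame, about 54 mm above the table; pressed straight down.
- unit: The meter to test: white box 130 mm (x) x 60 mm (y) x 40 mm high, 0.25 kg, with a black screen on the +x half and a YELLOW label on the -x half of its top. Origin at the centre of its underside, z up.
- reject_unit: A meter like it but with a RED label; must stay where it is. Origin at the centre of its underside.
- tape_roll: Bystander: brown tape roll standing flat, 100 mm across, 48 mm high (origin at the centre of its underside)
- glue_bottle: Bystander: white bottle with orange cap, 56 mm across, 130 mm high (origin at the centre of its underside)
- screwdriver: Bystander: red-handled screwdriver, 200 mm long, lying flat (origin at mid-length)
- pen_cup: Bystander: blue cup, 72 mm across, 90 mm high (origin at the centre of its underside)
- label_pad: Bystander: white pad of labels, 100 x 70 x 25 mm (origin at the centre of its underside)

How it is judged:
On the way, in this order (a step that is already met when the one before it is completed fails the run):
1. the slide knob is pulled fully out (0.054 m or more) (value of joint slide above 0.054 m), for 0.2 s.
2. the yellow-label meter lies flat in the nest, let go, with the slide still out (x of unit in the frame of nest between -0.009 and 0.009 m and y of unit in the frame of nest between -0.009 and 0.009 m and z of unit in the frame of nest between -0.004 and 0.004 m and angle between unit's own z axis and vertical below 0.06 rad and angle between the x axis of unit and the x axis of tester, either way round below 0.2 rad and contact force between the fingers and unit below 0.3 N and value of joint slide above 0.05 m), for 0.2 s.
3. the slide is pushed home (within 4 mm) with the meter in the nest (x of unit in the frame of nest between -0.009 and 0.009 m and y of unit in the frame of nest between -0.009 and 0.009 m and z of unit in the frame of nest between -0.004 and 0.004 m and angle between unit's own z axis and vertical below 0.06 rad and angle between the x axis of unit and the x axis of tester, either way round below 0.2 rad and value of joint slide below 0.004 m), for 0.2 s.
4. the start button is pressed fully down (6.5 mm or more of 8) (all of step 3 and value of joint start above 0.0065 m), for 0.05 s.
At the end, for the whole second after the job is handed in: Yellow-label meter at rest in the nest: flat, screen up, within 9 mm of its centre each way and 4 mm of its floor, aligned within 0.2 rad, tilt under 0.06 rad; slide home within 4 mm; button up again (under 2 mm down); red-label meter and bystanders within 20 mm of their start (all of step 3 and contact force between the fingers and unit below 0.3 N and value of joint start below 0.002 m and linear speed of unit below 0.02 m/s and distance of each of reject_unit, tape_roll, glue_bottle, screwdriver, pen_cup, label_pad from where it was at the start of the episode below 0.02 m); the robot touches nothing.
It fails at once if the start button is pressed (over 4 mm) while the meter is not in the nest or the slide is not home (value of joint start above 0.004 m and not (x of unit in the frame of nest between -0.009 and 0.009 m and y of unit in the frame of nest between -0.009 and 0.009 m and z of unit in the frame of nest between -0.004 and 0.004 m and angle between unit's own z axis and vertical below 0.06 rad and angle between the x axis of unit and the x axis of tester, either way round below 0.2 rad and value of joint slide below 0.004 m)).
It fails at once if the meter is dropped (moves faster than 0.6 m/s with no finger on it) (linear speed of unit above 0.6 m/s and contact force between the fingers and unit below 0.1 N).
It fails at once if the red-label meter is moved by more than 20 mm (distance of reject_unit from where it was at the start of the episode above 0.02 m).
It fails at once if a bystander is moved by more than 20 mm (distance of any of tape_roll, glue_bottle, screwdriver, pen_cup, label_pad from where it was at the start of the episode above 0.02 m).
It also fails if it takes over 67 s, if anything falls off the work surface, if the arm or the gripper's body presses on something with over 40 N, if the wrist force passes 120 N, or if a joint passes its speed limit or range.

## Robot

A 6-joint arm with a two-finger parallel gripper is mounted at the origin on the work surface. World frame = base frame: x ahead of the robot, y to its left, z up, the work surface at z = 0. Lengths are in m, angles in rad, forces in N, time in s.
With the tool pointing down it reaches from about 0.3 to 0.875 m from the base axis. Payload 6.4 kg.
Tool frame: the origin (TCP) lies midway between the tips of the shut fingers; the grasp point (between the pads) lies 19 mm behind it; z points along the fingers, y is the line along which they close (so a half turn about z gives the same grasp; the last joint's range is limited). The gripper opens to 85 mm and grips with 20 to 120 N. Pads are 22 mm wide; open, the fingers measure 114 mm over their backs; the gripper's body (76 mm by 85 mm) begins 54 mm behind the grasp point. The pads swing forward as they close: fully open they stand 13 mm farther back than shut.
Start: joints at [-1.49, 0.181, 1.607, -0, 1.354, -0.206], TCP at [0.163, -0.552, 0.231] pointing down, gripper open.
Joint ranges: [-2.99, 2.99], [-0.89, 2.07], [0.3, 2.58], [-1.14, 4.28], [0, 2.63], [-3.12, 3.12]. Speed limits (rad/s): [2.57, 2.57, 3.01, 3.14, 3.14, 3.14].

## Interface

Orientations are given as a unit quaternion [w, x, y, z].
In Python, from bench import get_obs, camera, hand_in gives the robot as it stands.
- The arm moves only by the tool carry_out, never from a script. Its argument "plan" is a list that holds one entry, the list of rows, each a list of 7 numbers: the shift along the world's x, y, z in m, then the turn, a rotation vector about the world's x, y, z in rad, then the opening, from 0 (shut) to 1 (fully open). In form: [[[x, y, z, rx, ry, rz, hand], ...]]. A call has exactly 5 rows; each row is the pose to reach, as a shift and turn from the pose commanded when the call began; what a row does not reach only later rows make up. A row lasts 1/12 s, in which the tool goes at most 41.7 mm and 7.16 degrees, less where a joint would pass 70% of its speed; a pose out of reach is approached as far as the arm can. A call with a gripper value outside its range is refused whole. The fingers move at their own pace and stop on an object; the grip force is fixed at half the most. Time passes only in rows, so rows that repeat a pose let the fingers close, or fill a call up. It gives the time, the measured TCP pose, the force, the opening and the grip force at its end, in the units of the state.
- get_obs(): the state, without advancing time (a new reading comes with each control period).
- camera(name): name is "side" or "top" or "wrist"; returns a dict with "pixels" (400x640x3 uint8, red, green, blue), "z_map" (400x640 float32, m along the optical axis (not along the pixel's ray), 0 where there is no reading), "camera_matrix" (3x3 intrinsics, pixels), "k1" (the pictures are not rectified: a ray, as slopes to the right and down, at radius r is drawn at 1 + k1 r^2 times it, then the intrinsics apply), "cam_to_world" (4x4, takes a point from camera to world coordinates). Camera axes: x right, y up, looking along -z (the intrinsics and any distortion apply to the point x, -y, -z); pixel columns grow to the right and rows downward; lengths in m; the calibration is good to about 2 mm. A picture is of the moment at which its call begins.
- hand_in(): hands the job in; it is judged then, once.
The state is a dict: "time_s": time; "q": joint angles; "dq": joint speeds; "joint_efforts": joint torques, N m; "eef_pos": TCP position; "eef_rot": TCP orientation; "wrist_force": force on the tool from outside, world axes, zero at the start; "torque": the same for the moment, N m; "opening": opening from 0.0 (shut) to 1.0 (fully open); "grasp_force": force on a finger pad.
Only numpy, scipy, OpenCV 4.12 (cv2) and the standard library are available. Lean on these libraries where they do the work, as an engineer would, in place of code of your own. Each camera call takes 0.05 s, during which the arm holds its last target. There are 200 camera calls.

## Working session

There is one attempt and no reset: what is moved stays moved. The work goes in short steps, Python scripts to look and compute and a tool call to move; the robot and the scene stay as the last step left them, time stands still between calls to the robot, and variables do not carry over. Pictures are saved under pics/ and viewed, at most 10 in all, crops included, and the job is handed in when it is done.

Besides the shell and the picture viewer there is one more tool, called as name(argument=value, ...) on one line, values as JSON. carry_out: Moves the arm, as the interface text tells. Its arguments: {"type":"object","properties":{"plan":{"type":"array","items":{"type":"array","items":{"type":"array","items":{"type":"number"}}}}},"required":["plan"]}

```bash
mkdir -p pics; ls; cat > h.py <<'E'
import numpy as np, cv2, pickle
from bench import get_obs, camera
def snap(n,f):
    c=camera(n); cv2.imwrite(f'pics/{f}.png',c['pixels'][:,:,::-1]); pickle.dump(c,open(f'{f}.pkl','wb')); return c
def load(f): return pickle.load(open(f'{f}.pkl','rb'))
def rays(c,uv):
    uv=np.asarray(uv,float).reshape(-1,1,2)
    n=cv2.undistortPoints(uv,c['camera_matrix'],np.array([c['k1'],0,0,0.]),None,None).reshape(-1,2)
    T=c['cam_to_world']; d=np.c_[n[:,0],-n[:,1],-np.ones(len(n))]@T[:3,:3].T
    return T[:3,3],d
def plane(c,uv,z):
    o,d=rays(c,uv); return o+d*((z-o[2])/d[:,2])[:,None]
def depth(c,uv):
    uv=np.asarray(uv).reshape(-1,2); o,d=rays(c,uv); z=c['z_map'][uv[:,1].astype(int),uv[:,0].astype(int)]; return o+d*z[:,None]
E
python3 - <<'E'
from h import *
t=snap('top','top0'); s=snap('side','side0')
print(t['cam_to_world'],s['cam_to_world'],t['k1'],(t['z_map']>0).mean())
print(get_obs())
E
```

```text
pics
[[ 2.92302790e-02  9.81552162e-01 -1.88946933e-01  4.32700183e-01]
 [-9.99572434e-01  2.85644303e-02 -6.24674232e-03 -7.09953091e-02]
 [-7.34341941e-04  1.89048739e-01  9.81967431e-01  1.05715790e+00]
 [ 0.00000000e+00  0.00000000e+00  0.00000000e+00  1.00000000e+00]] [[-0.82085717  0.29157784 -0.4910966  -0.01767288]
 [-0.5710765  -0.40687536  0.71296849  0.83322927]
 [ 0.00807071  0.86569902  0.50049981  0.72279974]
 [ 0.          0.          0.          1.        ]] -0.11628394501215869 0.99605859375
{'time_s': 0.1, 'q': array([-1.49030514e+00,  1.81533179e-01,  1.60790161e+00, -6.13689126e-06,
        1.35379116e+00, -2.06275394e-01]), 'dq': array([-0.00023356, -0.00067118, -0.00270881,  0.00112273, -0.00121928,
        0.00088517]), 'joint_efforts': array([ 1.09252280e-03, -4.45874619e+01, -3.52237666e+01, -2.84555654e-04,
        4.11490983e-03,  3.09734361e-06]), 'eef_pos': array([ 0.16262783, -0.55100542,  0.23043998]), 'eef_rot': array([-8.15219969e-04,  9.89737790e-01,  1.42893105e-01,  4.83367315e-05]), 'wrist_force': array([-0.16681988,  0.6696497 ,  0.45311318]), 'torque': array([-0.00978929, -0.02883781, -0.0001296 ]), 'grasp_force': 0.0, 'opening': 1.001247990172471}
```

View pics/top0.png

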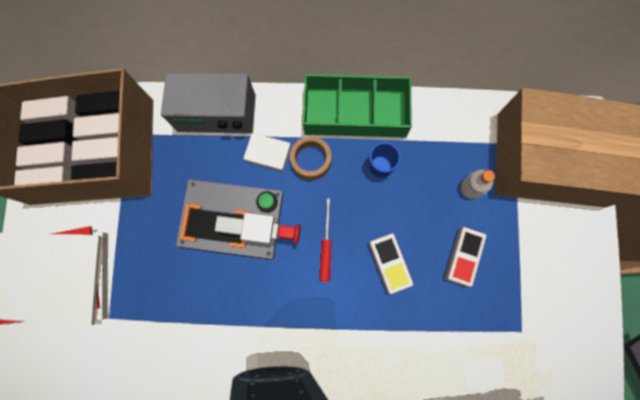

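View pics/side0.png

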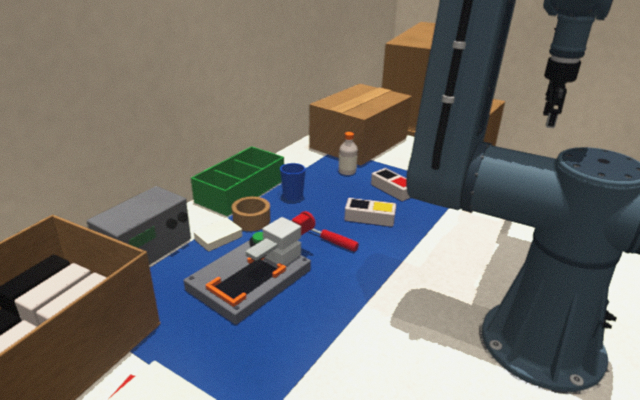

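The top view shows the tester near (230,220), its knob at (290,233), its button at (266,201), the yellow meter at (391,264), the red meter at (467,257) and the screwdriver at (326,240), between the tester and the meter. The side view agrees with this layout.

```bash
cat >> h.py <<'E'
def mask(c,name,roi):
    h=cv2.cvtColor(c['pixels'],cv2.COLOR_RGB2HSV); H,S,V=[h[...,i].astype(int) for i in range(3)]
    m={'yellow':(H>20)&(H<36)&(S>110)&(V>100),'red':((H<6)|(H>172))&(S>140)&(V>80),'green':(H>50)&(H<85)&(S>110)&(V>40),
       'orange':(H>6)&(H<20)&(S>170)&(V>120),'white':(S<60)&(V>140),'notblue':~((H>100)&(H<125)&(S>120)),}[name]
    r=np.zeros_like(m); u0,v0,u1,v1=roi; r[v0:v1,u0:u1]=1; return (m&r).astype(np.uint8)
def biggest(m):
    n,l,s,ce=cv2.connectedComponentsWithStats(m); i=1+np.argmax(s[1:,4]); return (l==i).astype(np.uint8)
E
cat > m0.py <<'E'
from h import *
t=load('top0')
def pts(m): v,u=np.nonzero(m); return np.c_[u,v].astype(float)
def rect(P): return cv2.minAreaRect(P[:,:2].astype(np.float32))
# meter: top-surface points by depth
m=biggest(mask(t,'notblue',(362,225,418,300)))
P=depth(t,pts(m)); top=P[(P[:,2]>.033)&(P[:,2]<.047)]
print('meter z',np.median(top[:,2]),'rect',rect(top))
y=plane(t,pts(biggest(mask(t,'yellow',(362,225,418,300)))),.04); print('label',y.mean(0),rect(y))
g=pts(biggest(mask(t,'green',(250,185,285,215)))); print('button',plane(t,g,.054).mean(0),np.median(depth(t,g),0),rect(plane(t,g,.054)))
b=pts(biggest(mask(t,'notblue',(172,172,277,264))))
B=depth(t,b); bp=B[(B[:,2]>.02)&(B[:,2]<.04)]; print('base',rect(bp),np.median(bp[:,2]))
gb=B[(B[:,2]>.1)&(B[:,2]<.12)]; print('guide',rect(gb),len(gb),np.median(gb[:,2]))
k=pts(biggest(mask(t,'red',(270,215,308,252)))); K=depth(t,k); kt=K[(K[:,2]>.098)]; print('knob',rect(kt),len(kt),np.median(kt[:,2]),np.percentile(K[:,2],[5,50,95]))
o=pts(mask(t,'orange',(172,195,250,255))); O=plane(t,o,.042); print('orange',rect(O))
s=depth(t,pts(mask(t,'red',(312,230,340,290)))); print('driver',s.min(0),s.max(0))
E
python3 m0.py
```

```text
meter z 0.04094201079176574 rect ((0.4866756200790405, -0.20734086632728577), (0.13106441497802734, 0.060790468007326126), 22.282360076904297)
label [ 0.45706314 -0.21887654  0.04      ] ((0.45708391070365906, -0.21899259090423584), (0.046273913234472275, 0.04014189913868904), 21.912450790405273)
button [0.62212983 0.08928155 0.054     ] [0.62173765 0.08890272 0.05445658] ((0.6221808195114136, 0.0897226333618164), (0.03575461730360985, 0.03554769977927208), 1.7009364366531372)
base ((0.5823150873184204, 0.1808466613292694), (0.237403005361557, 0.16643305122852325), 84.7449951171875) 0.031033825692883488
guide ((0.55191969871521, 0.09773004055023193), (0.06564818322658539, 0.06056763604283333), 84.72933197021484) 823 0.11077370129112174
knob ((0.5058252215385437, -0.020918868482112885), (0.17082415521144867, 0.04731603339314461), 49.88557815551758) 254 0.1047243920799395 [0.09470382 0.1044433  0.1076962 ]
orange ((0.5616710186004639, 0.2085283398628235), (0.15199719369411469, 0.08072594553232193), 84.42251586914062)
driver [ 0.44307359 -0.0640587   0.01674667] [ 0.53716386 -0.04214611  0.03002431]
```

```bash
cat > m1.py <<'E'
from m0 import *
x=np.array([np.cos(np.radians(84.7)),np.sin(np.radians(84.7))]); yv=np.array([-x[1],x[0]]); o=np.array([.5578,.1648])
k=pts(biggest(mask(t,'red',(274,215,304,252)))); K=depth(t,k); L=np.c_[(K[:,:2]-o)@x,(K[:,:2]-o)@yv]*1e3
kt=L[K[:,2]>.1]; print('knob', [np.percentile(kt[:,0],p) for p in (1,50,99)],[np.percentile(kt[:,1],p) for p in (1,50,99)])
for a in range(-180,-90,6):
    s=(kt[:,0]>=a)&(kt[:,0]<a+6)
    if s.any(): print(a,s.sum(),kt[s,1].min().round(),kt[s,1].max().round())
E
python3 m1.py | tail -14
```

```text
base ((0.5823150873184204, 0.1808466613292694), (0.237403005361557, 0.16643305122852325), 84.7449951171875) 0.031033825692883488
guide ((0.55191969871521, 0.09773004055023193), (0.06564818322658539, 0.06056763604283333), 84.72933197021484) 823 0.11077370129112174
knob ((0.5058252215385437, -0.020918868482112885), (0.17082415521144867, 0.04731603339314461), 49.88557815551758) 254 0.1047243920799395 [0.09470382 0.1044433  0.1076962 ]
orange ((0.5616710186004639, 0.2085283398628235), (0.15199719369411469, 0.08072594553232193), 84.42251586914062)
driver [ 0.44307359 -0.0640587   0.01674667] [ 0.53716386 -0.04214611  0.03002431]
knob [np.float64(-159.0778514186368), np.float64(-138.55324238384412), np.float64(-115.42849387740947)] [np.float64(-15.143616389372939), np.float64(1.1575686184499003), np.float64(17.868255694769605)]
-162 26 -17.0 16.0
-156 37 -17.0 19.0
-150 30 -11.0 13.0
-144 31 -11.0 12.0
-138 29 -12.0 13.0
-132 32 -11.0 13.0
-126 31 -10.0 14.0
-120 26 -10.0 12.0
```

carry_out(plan=[[[0.019,0.029,0,0,0,0.06,1],[0.038,0.058,0,0,0,0.12,1],[0.057,0.087,0,0,0,0.18,1],[0.076,0.116,0,0,0,0.24,1],[0.095,0.146,0,0,0,0.298,1]]])

```text
time_s: 0.52
eef_pos: [0.2581, -0.4039, 0.2308]
eef_rot: [-0.0, 0.957, 0.289, 0.0]
wrist_force: [0.8, -0.4, 0.4]
opening: 0.999
grasp_force: 0.0
```

carry_out(plan=[[[0.019,0.029,0,0,0,0.06,1],[0.038,0.058,0,0,0,0.12,1],[0.057,0.087,0,0,0,0.18,1],[0.076,0.116,0,0,0,0.24,1],[0.096,0.146,0,0,0,0.298,1]]])

```text
time_s: 0.93
eef_pos: [0.3541, -0.2579, 0.2311]
eef_rot: [-0.0, 0.904, 0.428, -0.0]
wrist_force: [0.1, -0.0, -0.2]
opening: 0.999
grasp_force: 0.0
```

carry_out(plan=[[[0.019,0.029,0,0,0,0.06,1],[0.038,0.058,0,0,0,0.12,1],[0.057,0.087,0,0,0,0.18,1],[0.076,0.116,0,0,0,0.24,1],[0.096,0.146,0,0,0,0.298,1]]])

```text
time_s: 1.35
eef_pos: [0.4501, -0.1118, 0.2311]
eef_rot: [-0.0, 0.83, 0.558, -0.0]
wrist_force: [-0.2, -1.4, 0.0]
opening: 1.002
grasp_force: 0.0
```

carry_out(plan=[[[0.019,0.029,0,0,0,0.06,1],[0.038,0.058,0,0,0,0.12,1],[0.057,0.087,0,0,0,0.18,1],[0.076,0.116,0,0,0,0.24,1],[0.095,0.145,0,0,0,0.298,1]]])

```text
time_s: 1.77
eef_pos: [0.5451, 0.0333, 0.2309]
eef_rot: [-0.0, 0.738, 0.675, -0.0]
wrist_force: [1.1, -1.7, 0.3]
opening: 1.002
grasp_force: 0.0
```

carry_out(plan=[[[0,0,-0.04,0,0,0,1],[0,0,-0.08,0,0,0,1],[0,0,-0.12,0,0,0,1],[0,0,-0.15,0,0,0,1],[0,0,-0.17,0,0,0,1]]])

```text
time_s: 2.18
eef_pos: [0.5418, 0.0321, 0.0571]
eef_rot: [-0.002, 0.739, 0.674, -0.002]
wrist_force: [-0.7, 0.6, 0.4]
opening: 0.998
grasp_force: 0.0
```

carry_out(plan=[[[0,0,0,0,0,0,0],[0,0,0,0,0,0,0],[0,0,0,0,0,0,0],[0,0,0,0,0,0,0],[0,0,0,0,0,0,0]]])

```text
time_s: 2.6
eef_pos: [0.5459, 0.0312, 0.0635]
eef_rot: [0.001, 0.739, 0.674, 0.001]
wrist_force: [-4.8, -0.5, 17.5]
opening: 0.321
grasp_force: 58.9
```

carry_out(plan=[[[0,0,0,0,0,0,0],[0,0,0,0,0,0,0],[0,0,0,0,0,0,0],[0,0,0,0,0,0,0],[0,0,0,0,0,0,0]]])

```text
time_s: 3.02
eef_pos: [0.5459, 0.0313, 0.0635]
eef_rot: [0.001, 0.739, 0.674, 0.001]
wrist_force: [-0.9, -0.1, 5.1]
opening: 0.319
grasp_force: 59.0
```

carry_out(plan=[[[-0.0006,-0.007,0,0,0,0,0],[-0.0013,-0.014,0,0,0,0,0],[-0.0019,-0.021,0,0,0,0,0],[-0.0026,-0.028,0,0,0,0,0],[-0.0032,-0.035,0,0,0,0,0]]])

```text
time_s: 3.43
eef_pos: [0.5425, -0.0035, 0.0635]
eef_rot: [0.001, 0.739, 0.674, 0.001]
wrist_force: [-2.7, 0.8, 6.1]
opening: 0.316
grasp_force: 59.3
```

carry_out(plan=[[[-0.0006,-0.007,0,0,0,0,0],[-0.0013,-0.014,0,0,0,0,0],[-0.0019,-0.021,0,0,0,0,0],[-0.0023,-0.025,0,0,0,0,0],[-0.0024,-0.026,0,0,0,0,0]]])

```text
time_s: 3.85
eef_pos: [0.5401, -0.0285, 0.0635]
eef_rot: [-0.0, 0.739, 0.673, 0.002]
wrist_force: [-0.5, 11.5, 7.7]
opening: 0.324
grasp_force: 59.3
```

carry_out(plan=[[[0,0,0,0,0,0,1],[0,0,0,0,0,0,1],[0,0,0,0,0,0,1],[0,0,0,0,0,0,1],[0,0,0,0,0,0,1]]])

```text
time_s: 4.27
eef_pos: [0.5392, -0.0296, 0.0615]
eef_rot: [0.0, 0.739, 0.674, 0.0]
wrist_force: [-0.8, -0.2, 0.3]
opening: 0.994
grasp_force: 0.0
```

carry_out(plan=[[[0,0,0.02,0,0,0,1],[0,0,0.05,0,0,0,1],[0,0,0.09,0,0,0,1],[0,0,0.11,0,0,0,1],[0,0,0.12,0,0,0,1]]])

```text
time_s: 4.68
eef_pos: [0.5411, -0.0301, 0.1852]
eef_rot: [0.003, 0.739, 0.674, 0.002]
wrist_force: [0.3, -0.9, 0.0]
opening: 0.997
grasp_force: 0.0
```

```bash
python3 - <<'E'
from h import *
t=snap('top','top1'); o=get_obs(); print(o['eef_pos'],o['eef_rot'],o['time_s'])
s=snap('side','side1')
a=t['pixels'][150:300,160:420];b=s['pixels'][180:330,170:430]
cv2.imwrite('pics/pull.png',cv2.resize(np.vstack([a,b])[:,:,::-1],None,fx=2,fy=2))
E
```

```text
[ 0.54122753 -0.03010203  0.18544299] [0.00278725 0.73882104 0.67389383 0.00167585] 4.7333
```

View pics/pull.png

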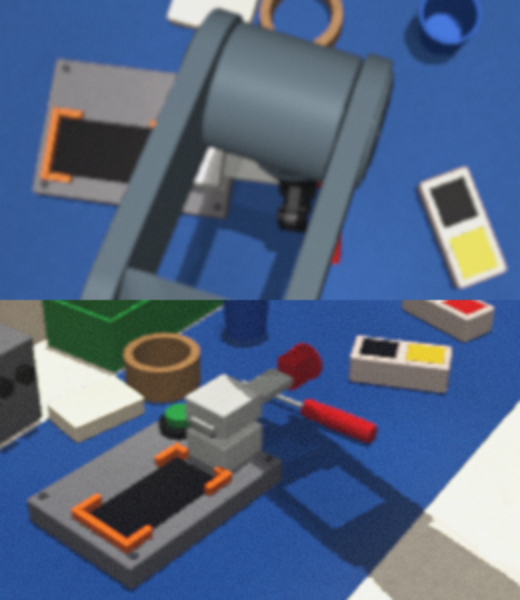

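The slide is out: the bar is clear of the nest and the red knob is well out at about (297,363) in the crop. Next I go to the meter.

carry_out(plan=[[[-0.005,-0.018,0,0,0,-0.1093,1],[-0.011,-0.036,0,0,0,-0.2186,1],[-0.016,-0.054,0,0,0,-0.328,1],[-0.021,-0.072,-0.01,0,0,-0.437,1],[-0.026,-0.09,-0.02,0,0,-0.547,1]]])

```text
time_s: 5.2
eef_pos: [0.5118, -0.1198, 0.159]
eef_rot: [-0.001, 0.895, 0.447, -0.001]
wrist_force: [-0.4, -0.8, -0.3]
opening: 1.001
grasp_force: 0.0
```

carry_out(plan=[[[-0.006,-0.018,-0.01,0,0,-0.1093,1],[-0.011,-0.036,-0.02,0,0,-0.2186,1],[-0.016,-0.054,-0.03,0,0,-0.328,1],[-0.022,-0.072,-0.04,0,0,-0.437,1],[-0.0267,-0.0873,-0.05,0,0,-0.546,1]]])

```text
time_s: 5.62
eef_pos: [0.4843, -0.2069, 0.1081]
eef_rot: [-0.002, 0.982, 0.189, -0.002]
wrist_force: [0.1, 0.3, 0.4]
opening: 1.0
grasp_force: 0.0
```

carry_out(plan=[[[0,0,0,0,0,0,1],[0,0,0,0,0,0,1],[0,0,0,0,0,0,1],[0,0,0,0,0,0,1],[0,0,0,0,0,0,1]]])

```text
time_s: 6.03
eef_pos: [0.4868, -0.2061, 0.1115]
eef_rot: [0.0, 0.981, 0.193, 0.0]
wrist_force: [-0.1, 0.2, 0.4]
opening: 1.002
grasp_force: 0.0
```

```bash
python3 - <<'E'
from h import *
o=get_obs(); print(o['eef_pos'],o['eef_rot'])
w=snap('wrist','w1')
m=mask(w,'yellow',(0,0,640,400)); print(m.sum()); 
v,u=np.nonzero(biggest(m)); P=plane(w,np.c_[u,v],.04); print(P.mean(0),cv2.minAreaRect(P[:,:2].astype(np.float32)))
P=depth(w,np.stack(np.meshgrid(np.arange(0,640,2),np.arange(0,400,2)),-1).reshape(-1,2))
q=P[(P[:,2]>.034)&(P[:,2]<.046)&(np.hypot(P[:,0]-.487,P[:,1]+.207)<.08)]; print(len(q),cv2.minAreaRect(q[:,:2].astype(np.float32)))
E
```

```text
[ 0.48675111 -0.20606682  0.1115039 ] [8.83458526e-05 9.81230326e-01 1.92839341e-01 1.65771719e-04]
3582
[ 0.45808745 -0.21824776  0.04      ] ((0.4569966197013855, -0.2187117338180542), (0.05000080540776253, 0.04405256360769272), 21.853404998779297)
3553 ((0.48820018768310547, -0.20651094615459442), (0.1273999810218811, 0.06010573357343674), 22.017127990722656)
```

View pics/w1.png

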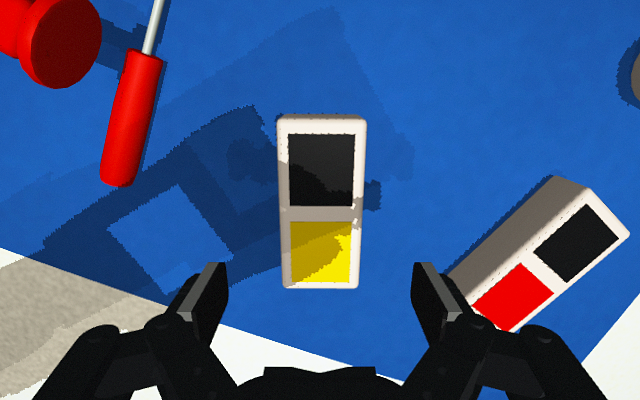

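The wrist view shows the meter centred between the fingers (x≈320), with its label at (320,255) and its screen at (320,170). The red meter at (530,260) is clear. I descend and grip.

carry_out(plan=[[[0,-0.0005,-0.03,0,0,0,1],[0,-0.0005,-0.06,0,0,0,1],[0,-0.0005,-0.085,0,0,0,1],[0,-0.0005,-0.1,0,0,0,1],[0,-0.0005,-0.107,0,0,0,1]]])

```text
time_s: 6.5
eef_pos: [0.4852, -0.2058, 0.0021]
eef_rot: [-0.001, 0.981, 0.192, -0.001]
wrist_force: [-0.3, -0.9, -1.2]
opening: 1.006
grasp_force: 0.0
```

carry_out(plan=[[[0,0,0,0,0,0,1],[0,0,0,0,0,0,0.5],[0,0,0,0,0,0,0.3],[0,0,0,0,0,0,0],[0,0,0,0,0,0,0]]])

```text
time_s: 6.92
eef_pos: [0.4877, -0.2082, 0.006]
eef_rot: [0.001, 0.981, 0.192, 0.001]
wrist_force: [0.4, -0.2, 5.9]
opening: 0.696
grasp_force: 66.5
```

carry_out(plan=[[[0,0,0,0,0,0,0],[0,0,0.005,0,0,0,0],[0,0,0.02,0,0,0,0],[0,0,0.04,0,0,0,0],[0,0,0.06,0,0,0,0]]])

```text
time_s: 7.33
eef_pos: [0.4854, -0.2067, 0.0645]
eef_rot: [-0.001, 0.981, 0.192, -0.001]
wrist_force: [0.4, 0.0, -3.2]
opening: 0.692
grasp_force: 65.5
```

carry_out(plan=[[[0,0,0.023,0,0,0,0],[0,0,0.047,0,0,0.03,0],[0,0.005,0.07,0,0,0.06,0],[0.002,0.015,0.095,0,0,0.1,0],[0.004,0.03,0.115,0,0,0.15,0]]])

```text
time_s: 7.75
eef_pos: [0.4903, -0.1779, 0.1813]
eef_rot: [0.001, 0.964, 0.265, 0.0]
wrist_force: [0.7, 0.1, -3.0]
opening: 0.696
grasp_force: 65.6
```

carry_out(plan=[[[0.005,0.025,0,0,0,0.063,0],[0.01,0.05,0,0,0,0.126,0],[0.014,0.075,0,0,0,0.189,0],[0.019,0.1,0,0,0,0.252,0],[0.024,0.126,0,0,0,0.315,0]]])

```text
time_s: 8.17
eef_pos: [0.5138, -0.0501, 0.1793]
eef_rot: [-0.0, 0.91, 0.414, -0.0]
wrist_force: [1.1, 0.3, -2.7]
opening: 0.694
grasp_force: 65.6
```

carry_out(plan=[[[0.005,0.026,0,0,0,0.063,0],[0.01,0.052,0,0,0,0.126,0],[0.014,0.079,0,0,0,0.189,0],[0.019,0.105,0,0,0,0.252,0],[0.024,0.131,0,0,0,0.315,0]]])

```text
time_s: 8.58
eef_pos: [0.5378, 0.0811, 0.1792]
eef_rot: [-0.0, 0.834, 0.552, -0.0]
wrist_force: [0.4, 0.0, -2.5]
opening: 0.695
grasp_force: 65.6
```

carry_out(plan=[[[0.005,0.026,0,0,0,0.063,0],[0.01,0.052,0,0,0,0.126,0],[0.014,0.079,0,0,0,0.189,0],[0.019,0.105,0,0,0,0.252,0],[0.023,0.129,0,0,0,0.313,0]]])

```text
time_s: 9.0
eef_pos: [0.5608, 0.2102, 0.1791]
eef_rot: [-0.0, 0.738, 0.675, -0.0]
wrist_force: [0.6, -0.0, -3.3]
opening: 0.692
grasp_force: 65.6
```

carry_out(plan=[[[0,0,0,0,0,0,0],[0,0,0,0,0,0,0],[0,0,0,0,0,0,0],[0,0,0,0,0,0,0],[0,0,0,0,0,0,0]]])

```text
time_s: 9.42
eef_pos: [0.5613, 0.2076, 0.1793]
eef_rot: [-0.0, 0.739, 0.673, -0.0]
wrist_force: [-0.6, -0.4, -2.7]
opening: 0.691
grasp_force: 65.5
```

```bash
python3 - <<'E'
from h import *
o=get_obs(); print(o['eef_pos'],o['eef_rot'],o['opening'])
w=snap('wrist','w2'); s=snap('side','side2')
G=np.stack(np.meshgrid(np.arange(0,640,2),np.arange(0,400,2)),-1).reshape(-1,2)
P=depth(w,G); z=o['eef_pos'][2]
q=P[(abs(P[:,2]-z-.036)<.006)&(np.hypot(P[:,0]-.562,P[:,1]-.209)<.08)]; print(len(q),np.median(q[:,2]),cv2.minAreaRect(q[:,:2].astype(np.float32)))
v,u=np.nonzero(mask(w,'orange',(0,0,640,400))); Q=plane(w,np.c_[u,v],.042); print(len(Q),cv2.minAreaRect(Q[:,:2].astype(np.float32)))
cv2.imwrite('pics/c2.png',np.vstack([w['pixels'][:,:,::-1],s['pixels'][100:300,:,::-1]])[:600])
E
```

```text
[0.56126867 0.20760749 0.17926674] [-2.64520502e-05  7.39458435e-01  6.73202184e-01 -2.04407402e-04] 0.6914829786246406
8842 0.21326726565204007 ((0.562840461730957, 0.22161372005939484), (0.10227439552545547, 0.08619334548711777), 84.53730773925781)
1560 ((0.647107720375061, 0.1353522539138794), (0.08734343200922012, 0.3871987760066986), 29.90087127685547)
```

View pics/c2.png

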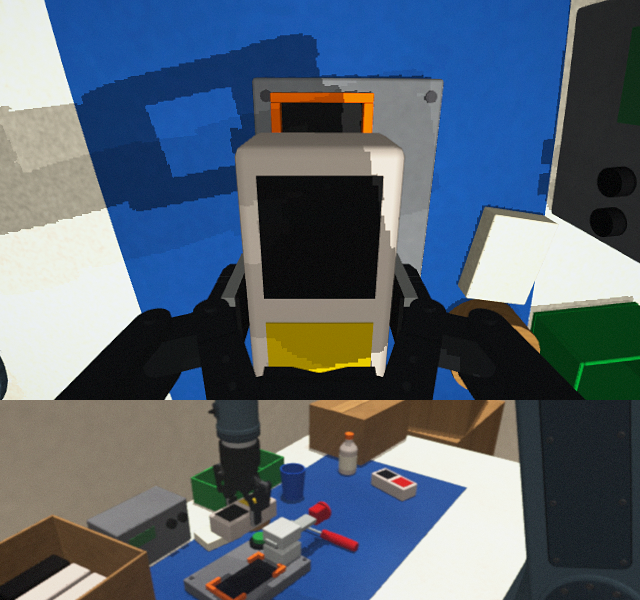

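The wrist view shows the meter held level, its front edge at v≈135, and the orange end rail at (322,97). The side view shows it above the nest. I check the meter's offset against the rails.

```bash
python3 - <<'E'
from h import *
w=load('w2'); t=load('top0')
x=np.array([np.cos(np.radians(84.7)),np.sin(np.radians(84.7))]); y=np.array([-x[1],x[0]]); n=np.array([.5619,.2093])
loc=lambda P:np.c_[(P[:,:2]-n)@x,(P[:,:2]-n)@y]*1e3
p=lambda a:np.percentile(a,[1,50,99]).round(1)
v,u=np.nonzero(mask(w,'orange',(255,80,390,134))); L=loc(plane(w,np.c_[u,v],.042)); e=L[L[:,0]>66]
print('rails wrist x',p(L[:,0]),'y',p(L[:,1]),'end',p(e[:,0]),p(e[:,1]), L[:,0].max(),L[:,1].min(),L[:,1].max())
v,u=np.nonzero(mask(t,'orange',(172,195,250,255))); L=loc(plane(t,np.c_[u,v],.042)); print('rails top x',p(L[:,0]),p(L[:,1]))
v,u=np.nonzero(mask(t,'green',(250,185,285,215))); L=loc(plane(t,np.c_[u,v],.054)); print('btn top (expect -113,-72)',L.mean(0))
# meter: screen by darkness, top z .2138
h=w['pixels'].max(2)<45; m=np.zeros_like(h); m[170:305,245:395]=h[170:305,245:395]; m=biggest(m.astype(np.uint8))
v,u=np.nonzero(m); P=plane(w,np.c_[u,v],.2138); L=loc(P); print('screen',p(L[:,0]),p(L[:,1]),cv2.minAreaRect(P[:,:2].astype(np.float32)))
w1=load('w1'); h=w1['pixels'].max(2)<45; m=np.zeros_like(h); m[125:212,284:360]=h[125:212,284:360]
v,u=np.nonzero(biggest(m.astype(np.uint8))); P=plane(w1,np.c_[u,v],.04); a=np.radians(22); c=P[:,:2]-[.4875,-.2067]
print('screen in meter',p(c@[np.cos(a),np.sin(a)]*1e3),p(c@[-np.sin(a),np.cos(a)]*1e3))
E
```

```text
rails wrist x [45.9 72.1 77.7] y [-43.9  -3.6  40.8] end [66.5 73.7 77.7] [-43.5  -3.6  40.4] 77.73820681668745 -44.27702317731763 41.16504253192651
rails top x [-75.8  66.1  74.9] [-40.2  11.1  40.5]
btn top (expect -113,-72) [-113.94187331  -71.05850367]
screen [ 4.4 31.3 53.3] [-21.1   0.3  21.6] ((0.5642956495285034, 0.23795437812805176), (0.049719810485839844, 0.043635450303554535), 84.67137145996094)
screen in meter [ 5.1 30.8 53.7] [-20.8   0.2  21.4]
```

carry_out(plan=[[[0.0005,0,-0.02,0,0,0,0],[0.0005,0,-0.045,0,0,0,0],[0.0005,0,-0.075,0,0,0,0],[0.0005,0,-0.1,0,0,0,0],[0.0005,0,-0.115,0,0,0,0]]])

```text
time_s: 9.93
eef_pos: [0.56, 0.2077, 0.0612]
eef_rot: [-0.001, 0.739, 0.673, -0.002]
wrist_force: [-0.9, -0.2, -3.2]
opening: 0.692
grasp_force: 65.6
```

carry_out(plan=[[[0,0,-0.01,0,0,0,0],[0,0,-0.018,0,0,0,0],[0,0,-0.024,0,0,0,0],[0,0,-0.026,0,0,0,0],[0,0,-0.0275,0,0,0,0]]])

```text
time_s: 10.35
eef_pos: [0.5625, 0.2087, 0.0374]
eef_rot: [0.0, 0.739, 0.674, 0.001]
wrist_force: [0.4, -0.3, -2.1]
opening: 0.694
grasp_force: 65.6
```

carry_out(plan=[[[0,0,0,0,0,0,0],[0,0,0,0,0,0,0],[0,0,0,0,0,0,0],[0,0,0,0,0,0,0],[0,0,0,0,0,0,0]]])

```text
time_s: 10.77
eef_pos: [0.5621, 0.2088, 0.0372]
eef_rot: [0.0, 0.739, 0.674, 0.0]
wrist_force: [0.2, -0.4, -2.9]
opening: 0.688
grasp_force: 65.6
```

Still hanging free about 1–2 mm up. I lower slowly to contact, then release.

carry_out(plan=[[[0,0,-0.0005,0,0,0,0],[0,0,-0.001,0,0,0,0],[0,0,-0.0013,0,0,0,0],[0,0,-0.0016,0,0,0,0],[0,0,-0.0016,0,0,0,0]]])

```text
time_s: 11.18
eef_pos: [0.5621, 0.2087, 0.0361]
eef_rot: [0.0, 0.739, 0.674, 0.0]
wrist_force: [-4.4, -1.0, 6.1]
opening: 0.69
grasp_force: 66.7
```

carry_out(plan=[[[0,0,0,0,0,0,0.8],[0,0,0,0,0,0,0.9],[0,0,0,0,0,0,1],[0,0,0,0,0,0,1],[0,0,0,0,0,0,1]]])

```text
time_s: 11.6
eef_pos: [0.5619, 0.2087, 0.0351]
eef_rot: [0.0, 0.739, 0.674, 0.0]
wrist_force: [0.0, -0.3, 0.4]
opening: 1.004
grasp_force: 0.0
```

carry_out(plan=[[[0,0,0.015,0,0,0,1],[0,0,0.04,0,0,0,1],[0,0,0.08,0,0,0,1],[0,0,0.12,0,0,0,1],[0,0,0.15,0,0,0,1]]])

```text
time_s: 12.02
eef_pos: [0.5626, 0.2088, 0.1885]
eef_rot: [0.001, 0.739, 0.674, 0.001]
wrist_force: [0.3, 0.5, 0.9]
opening: 0.999
grasp_force: 0.0
```

carry_out(plan=[[[-0.004,-0.04,0,0,0,0,1],[-0.008,-0.08,0,0,0,0,1],[-0.011,-0.12,0,0,0,0,1],[-0.015,-0.16,0,0,0,0,1],[-0.018,-0.198,0,0,0,0,1]]])

```text
time_s: 12.43
eef_pos: [0.5433, 0.009, 0.1854]
eef_rot: [0.0, 0.739, 0.674, 0.0]
wrist_force: [0.8, -0.6, 0.4]
opening: 1.003
grasp_force: 0.0
```

```bash
python3 - <<'E'
from h import *
o=get_obs(); print(o['eef_pos'],o['eef_rot'],o['opening'])
s=snap('side','side3'); t=snap('top','top3')
cv2.imwrite('pics/c3.png',cv2.resize(np.vstack([t['pixels'][150:300,160:420],s['pixels'][180:330,170:430]])[:,:,::-1],None,fx=2,fy=2))
E
```

```text
[0.54334644 0.00897292 0.18537408] [2.31730013e-04 7.38725523e-01 6.74006335e-01 9.11213778e-05] 1.0031520264890446
```

View pics/c3.png

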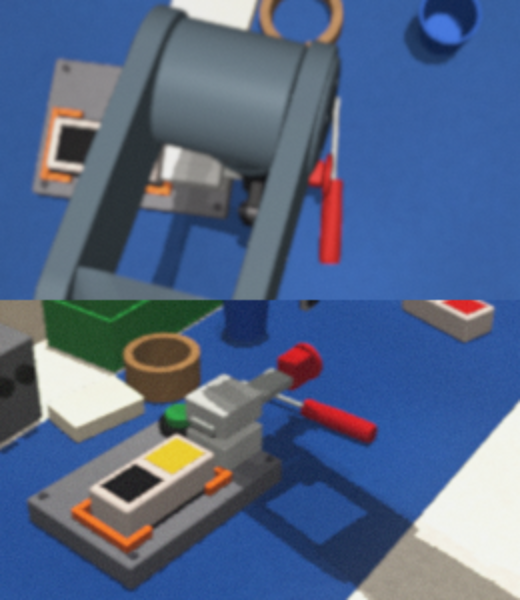

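The meter lies in the nest between the rails, with the slide still out and its knob at (297,362) in the crop. Next I grip the knob and push it home.

carry_out(plan=[[[-0.0023,-0.02,0,0,0,0,1],[-0.0045,-0.0395,0,0,0,0,1],[-0.0045,-0.0395,-0.02,0,0,0,1],[-0.0045,-0.0395,-0.05,0,0,0,1],[-0.0045,-0.0395,-0.08,0,0,0,1]]])

```text
time_s: 12.95
eef_pos: [0.5405, -0.0289, 0.1054]
eef_rot: [0.001, 0.739, 0.674, 0.001]
wrist_force: [0.6, 0.7, -1.0]
opening: 1.0
grasp_force: 0.0
```

carry_out(plan=[[[0,0,-0.025,0,0,0,1],[0,0,-0.038,0,0,0,1],[0,0,-0.044,0,0,0,1],[0,0,-0.044,0,0,0,1],[0,0,-0.044,0,0,0,0]]])

```text
time_s: 13.37
eef_pos: [0.5399, -0.0285, 0.0617]
eef_rot: [0.0, 0.739, 0.674, 0.0]
wrist_force: [-0.8, 0.6, 0.6]
opening: 0.886
grasp_force: 0.0
```

carry_out(plan=[[[0,0,0,0,0,0,0],[0,0,0,0,0,0,0],[0,0,0,0,0,0,0],[0,0,0,0,0,0,0],[0,0,0,0,0,0,0]]])

```text
time_s: 13.78
eef_pos: [0.54, -0.0289, 0.0622]
eef_rot: [0.001, 0.739, 0.674, 0.0]
wrist_force: [-1.8, -0.4, 6.1]
opening: 0.321
grasp_force: 58.9
```

carry_out(plan=[[[0.0006,0.007,0,0,0,0,0],[0.0013,0.014,0,0,0,0,0],[0.0019,0.021,0,0,0,0,0],[0.0026,0.028,0,0,0,0,0],[0.0032,0.035,0,0,0,0,0]]])

```text
time_s: 14.2
eef_pos: [0.5434, 0.0057, 0.0622]
eef_rot: [0.001, 0.739, 0.674, 0.0]
wrist_force: [-0.2, 0.1, 5.4]
opening: 0.322
grasp_force: 58.8
```

carry_out(plan=[[[0.0006,0.007,0,0,0,0,0],[0.0013,0.014,0,0,0,0,0],[0.0019,0.021,0,0,0,0,0],[0.0023,0.025,0,0,0,0,0],[0.0024,0.0265,0,0,0,0,0]]])

```text
time_s: 14.62
eef_pos: [0.5458, 0.0308, 0.0622]
eef_rot: [0.002, 0.739, 0.674, -0.001]
wrist_force: [-2.5, -14.9, 5.4]
opening: 0.321
grasp_force: 59.1
```

carry_out(plan=[[[0,0,0,0,0,0,0.5],[0,0,0,0,0,0,1],[0,0,0,0,0,0,1],[0,0,0,0,0,0,1],[0,0,0,0,0,0,1]]])

```text
time_s: 15.03
eef_pos: [0.5448, 0.0328, 0.061]
eef_rot: [-0.0, 0.739, 0.674, -0.0]
wrist_force: [-0.8, -0.0, -0.3]
opening: 0.993
grasp_force: 0.0
```

carry_out(plan=[[[0,0,0.02,0,0,0,1],[0,0,0.05,0,0,0,1],[0,0,0.09,0,0,0,1],[0,0,0.11,0,0,0,1],[0,0,0.12,0,0,0,1]]])

```text
time_s: 15.45
eef_pos: [0.547, 0.0325, 0.1851]
eef_rot: [0.002, 0.739, 0.674, 0.002]
wrist_force: [0.9, 0.3, 0.3]
opening: 1.004
grasp_force: 0.0
```

carry_out(plan=[[[0.016,0.012,0,0,0,0,0],[0.032,0.024,0,0,0,0,0],[0.048,0.036,0,0,0,0,0],[0.064,0.048,0,0,0,0,0],[0.077,0.058,0,0,0,0,0]]])

```text
time_s: 15.87
eef_pos: [0.6221, 0.0915, 0.1796]
eef_rot: [-0.001, 0.739, 0.674, -0.001]
wrist_force: [-1.1, -0.6, -0.3]
opening: 0.301
grasp_force: 0.0
```

carry_out(plan=[[[0,0,-0.03,0,0,0,0],[0,0,-0.06,0,0,0,0],[0,0,-0.09,0,0,0,0],[0,0,-0.105,0,0,0,0],[0,0,-0.11,0,0,0,0]]])

```text
time_s: 16.28
eef_pos: [0.6182, 0.0909, 0.0658]
eef_rot: [-0.003, 0.739, 0.674, -0.003]
wrist_force: [-0.9, 0.3, -0.4]
opening: -0.001
grasp_force: 0.0
```

```bash
python3 - <<'E'
from h import *
o=get_obs(); print(o['eef_pos'],o['eef_rot'],o['opening'],o['wrist_force'])
s=snap('side','side4')
cv2.imwrite('pics/c4.png',cv2.resize(s['pixels'][180:330,170:430][:,:,::-1],None,fx=3,fy=3,interpolation=cv2.INTER_CUBIC))
E
```

```text
[0.61821398 0.09086933 0.0657892 ] [-0.00309353  0.73886182  0.67384283 -0.00308057] -0.0005136746384602181 [-0.85153373  0.33459434 -0.37221071]
```

View pics/c4.png

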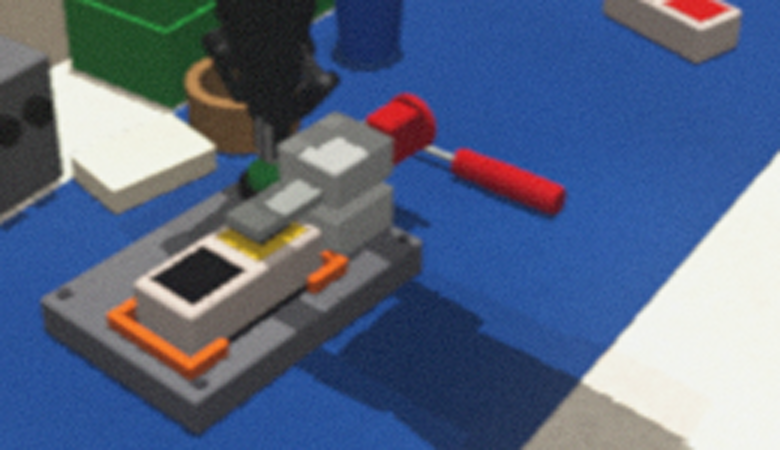

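The bar is over the meter at (270,205) and the shut fingers are above the green button at (262,160). Now I press.

carry_out(plan=[[[0,0,-0.01,0,0,0,0],[0,0,-0.016,0,0,0,0],[0,0,-0.02,0,0,0,0],[0,0,-0.0235,0,0,0,0],[0,0,-0.025,0,0,0,0]]])

```text
time_s: 16.75
eef_pos: [0.6245, 0.0905, 0.0485]
eef_rot: [0.002, 0.739, 0.674, 0.002]
wrist_force: [1.0, -0.8, 11.8]
opening: -0.001
grasp_force: 2.3
```

carry_out(plan=[[[0,0,-0.0005,0,0,0,0],[0,0,-0.001,0,0,0,0],[0,0,-0.001,0,0,0,0],[0,0,-0.001,0,0,0,0],[0,0,-0.001,0,0,0,0]]])

```text
time_s: 17.17
eef_pos: [0.6248, 0.0904, 0.0483]
eef_rot: [0.002, 0.739, 0.674, 0.002]
wrist_force: [1.5, 0.5, 8.7]
opening: 0.001
grasp_force: 2.3
```

carry_out(plan=[[[0,0,-0.001,0,0,0,0],[0,0,-0.002,0,0,0,0],[0,0,-0.003,0,0,0,0],[0,0,-0.003,0,0,0,0],[0,0,-0.003,0,0,0,0]]])

```text
time_s: 17.58
eef_pos: [0.6264, 0.0903, 0.0465]
eef_rot: [0.003, 0.739, 0.674, 0.003]
wrist_force: [3.5, -0.2, 10.8]
opening: 0.001
grasp_force: 2.8
```

carry_out(plan=[[[0,0,-0.001,0,0,0,0],[0,0,-0.002,0,0,0,0],[0,0,-0.003,0,0,0,0],[0,0,-0.003,0,0,0,0],[0,0,-0.003,0,0,0,0]]])

```text
time_s: 18.0
eef_pos: [0.6269, 0.0903, 0.0459]
eef_rot: [0.004, 0.739, 0.674, 0.004]
wrist_force: [-1.7, -0.9, 25.6]
opening: 0.003
grasp_force: 9.6
```

```bash
python3 - <<'E'
from h import *
o=get_obs(); print(o['eef_pos'],o['wrist_force'],o['torque'])
s=snap('side','side5')
for f in('side4','side5'):
    c=load(f); v,u=np.nonzero(mask(c,'green',(245,225,272,255))); print(f,len(v),v.min(),v.max(),u.min(),u.max(),v.mean())
cv2.imwrite('pics/c5.png',cv2.resize(np.hstack([load(f)['pixels'][200:260,230:290] for f in('side4','side5')])[:,:,::-1],None,fx=6,fy=6,interpolation=cv2.INTER_CUBIC))
E
```

```text
[0.62693944 0.09030119 0.04586788] [-1.72364541 -0.85643819 25.59424266] [ 0.02060959  1.22889341 -0.02784685]
side4 70 233 242 252 261 237.64285714285714
side5 23 239 242 252 261 240.43478260869566
```

View pics/c5.png

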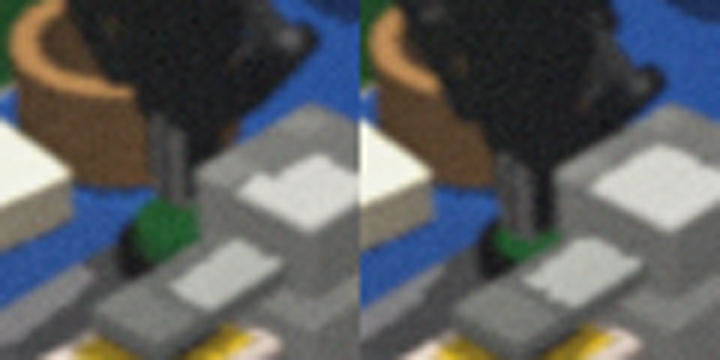

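The crop pair shows the button before the press (left, 165,225) and now pushed down into its collar (right, 520,240). The force rose to 26 N with no further travel, so it is at the stop. I release it and back away.

carry_out(plan=[[[0,0,0.005,0,0,0,0],[0,0,0.015,0,0,0,0],[0,0,0.035,0,0,0,0],[0,0,0.07,0,0,0,0],[0,0,0.11,0,0,0,0]]])

```text
time_s: 18.47
eef_pos: [0.6198, 0.0907, 0.1483]
eef_rot: [-0.002, 0.739, 0.674, -0.002]
wrist_force: [0.5, -0.3, 0.7]
opening: 0.001
grasp_force: 0.0
```

carry_out(plan=[[[0,-0.02,0.03,0,0,0,0],[0,-0.05,0.04,0,0,0,0],[-0.01,-0.08,0.05,0,0,0,0],[-0.02,-0.11,0.05,0,0,0,0],[-0.03,-0.13,0.05,0,0,0,0]]])

```text
time_s: 18.88
eef_pos: [0.5919, -0.0418, 0.2008]
eef_rot: [0.001, 0.739, 0.674, 0.0]
wrist_force: [-0.4, 0.3, -0.8]
opening: 0.001
grasp_force: 0.0
```

carry_out(plan=[[[0,0,0,0,0,0,0],[0,0,0,0,0,0,0],[0,0,0,0,0,0,0],[0,0,0,0,0,0,0],[0,0,0,0,0,0,0]]])

```text
time_s: 19.3
eef_pos: [0.5922, -0.0382, 0.1991]
eef_rot: [-0.0, 0.738, 0.674, 0.0]
wrist_force: [1.4, 0.4, 0.3]
opening: -0.001
grasp_force: 0.0
```

```bash
python3 - <<'E'
from h import *
from bench import hand_in
o=get_obs(); print(o['eef_pos'],o['wrist_force'])
s=snap('side','side6')
for f in('side3','side6'):
    c=load(f); v,u=np.nonzero(mask(c,'green',(245,225,272,255))); print(f,len(v),v.min(),v.max())
print(hand_in())
E
```

```text
[ 0.59218294 -0.03820343  0.1991175 ] [1.4165957  0.41641531 0.31274515]
side3 110 232 243
side6 95 232 242
the job is handed in; nothing more can be done
None
```

I handed the job in after about 19 s of robot time: yellow meter in the nest, slide pushed home over it, start button pressed to its stop and released, arm clear; `hand_in()` gave no verdict, and I did not re-measure the red meter or bystanders at the end.

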